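# Hold a formed cover over the gear housing's tapped holes

## Task

The freshly formed steel cover is still sitting in the open forming die: lift it out, carry it over to the red-brown welded gear housing and hold it level, about 15 mm clear above the bright joint face, with its four holes lined up over the four tapped holes (either way round), so that I can slide the gasket in and start the screws. Do not knock the cover against the housing and leave the screw tin, screwdriver, hammer and offcut where they lie. Finish while still holding the cover there in the gripper, still and touching nothing else.

Things in the scene. Friction and masses are not known exactly. Their poses are not given: they have to be found in the camera images.
- cover_center (a point): Centre of the loose steel cover (0.35 to 0.6 kg), 20 mm above its underside; z up. Flange 120 (x) by 96 (y) by 3 mm with four 14 mm holes at x = +-47, y = +-35 mm; hollow straight-sided raised middle 72 (x) by 46 mm (y), flat top 40 mm above the underside, to be gripped across its 46 mm. Starts flange down in the die's nest, axes along the die's within its 2 mm of play.
- cover_hole1 (a point): Centre of the cover's hole at x = +47, y = +35 mm from the cover's centre, at the underside (20 mm below cover_center). Axes as the cover's. The cover fits the housing the same after half a turn.
- cover_hole2 (a point): Centre of the diagonally opposite hole of the cover, x = -47, y = -35 mm, at the underside. Axes as the cover's.
- die: Lower forming die, fixed. Origin under its centre, x lengthwise, z up. Green shoe 216 x 150 x 22 mm; dark block 160 x 136 mm, top at 62 mm, with a nest 124 x 100 mm, 8 mm deep (floor at 54 mm), for the cover's flange. A punch 60 x 34 mm stands in the nest up to 89 mm, inside the cover with 3 mm of room: lift straight up 40 mm. Pillars, 20 mm thick, top at 125 mm, at (-94, 52) and (94, -52) mm.
- joint_face (a point): Centre of the bright joint face on top of the gear housing, 102 mm above the table; z up. Face 130 (x) by 106 mm (y), with an opening 66 by 40 mm in the middle and four tapped holes of 10 mm diameter at x = +-47, y = +-35 mm. Nothing on the housing rises above this face.
- tapped_hole1 (a point): Mouth of the tapped hole at x = +47, y = +35 mm from the centre of the joint face. Axes as the joint face's.
- tapped_hole2 (a point): Mouth of the diagonally opposite tapped hole, x = -47, y = -35 mm. Axes as the joint face's.
- housing: The red-brown welded gear housing, fixed. Origin at the centre of its underside on the table, directly below joint_face, same axes. Base plate 180 (x) by 120 mm (y), bearing bosses to 60 mm either side in y, a 20 mm shaft stub out to y = +90 mm at 50 mm height.
- screw_tin: Yellow open tin with screws, 64 mm across, 45 mm high, loose on the table; origin at the centre of its underside. Leave alone.
- screwdriver: Screwdriver with a yellow handle lying loose on the table, 26 mm high and 200 mm long, along its x axis; origin under its middle. Leave alone.
- hammer: Hammer with a wooden handle lying loose on the table, 26 mm high and 260 mm long, along its x axis; origin under its middle. Leave alone.
- offcut: Rusty flat-bar offcut 50 by 25 by 8 mm lying loose on the table; origin at the centre of its underside. Leave alone.

How it is judged:
By the outcome, as a careful person would: the job done as asked, in the order asked, and still so for the second after the job is handed in, while the arm keeps its last pose, push and grip.
It also fails if it takes over 40 s, if anything falls off the work surface, if the arm or the gripper's body presses on something with over 40 N, if the wrist force passes 120 N, or if a joint passes its speed limit or range.

## Robot

A 7-joint arm with a two-finger parallel gripper is mounted at the origin on the work surface. World frame = base frame: x ahead of the robot, y to its left, z up, the work surface at z = 0. Lengths are in m, angles in rad, forces in N, time in s.
With the tool pointing down it reaches from about 0.4 to 0.9 m from the base axis. Payload 5.6 kg.
Tool frame: the origin (TCP) lies midway between the tips of the shut fingers; the grasp point (between the pads) lies 19 mm behind it; y points along the fingers, z is the direction in which the jaws open and shut, and the axes are right-handed (so a half turn about y gives the same grasp; the last joint's range is limited). The gripper opens to 92 mm and grips with 3 to 60 N. Pads are 20 mm wide; open, the fingers measure 128 mm over their backs; the gripper's body (75 mm by 189 mm) begins 69 mm behind the grasp point.
Start: joints at [1.062, 0.468, -0.012, 1.603, 0.006, 1.071, -0.056], TCP at [0.292, -0.581, 0.215] pointing down, gripper open.
Joint ranges: [-2.53, 2.53], [-0.31, 2.02], [-1.57, 1.55], [0.28, 2.44], [-1.29, 4.43], [0.15, 1.84], [-2.92, 2.92]. Speed limits (rad/s): [2.57, 2.57, 3.14, 3.14, 3.14, 3.14, 3.14].

## Interface

Orientations are given as a 3x3 rotation matrix whose columns are the frame's x, y, z axes.
In Python, from station import env, effector, solver, viewer, workorder, search_frame, tip_of gives the robot as it stands. Calls block until the motion is done:
- env.reach(position, orientation): joint-space move of the TCP to a pose.
- env.movel(position, frame=None, rate=0.15): straight line of the TCP; frame=None keeps the orientation; rate is the mean speed in m/s.
- env.goto_joints(angles): joint-space move.
- effector.release() and effector.grasp(squeeze=None): open the fingers fully, or close them until they stop; squeeze is the grip in N (None keeps the last).
- env.pause(seconds).
- solver.inverse_kinematics(position, orientation): joint angles nearest the present ones, or None.
- env.sense(): the state.
- viewer.read_camera(name): name is "side" or "top" or "wrist"; returns (picture, depth): 384x512x3 uint8, red, green, blue; 384x512 float32, m along the optical axis (not along the pixel's ray), 0 where there is no reading.
- viewer.camera_info(name): a dict with "intrinsics" (3x3 intrinsics, pixels), "dist_coeffs" ([k1, k2, p1, p2, k3] as OpenCV has them; the pictures are not rectified), "eye" and "rotation" of the camera in the world; the wrist camera has in their place "T_tool_cam" (4x4, takes a point from camera to tool coordinates, whose origin is the TCP and whose axes are the tool frame's). Camera axes: x right, y up, looking along -z (the intrinsics and any distortion apply to the point x, -y, -z); pixel columns grow to the right and rows downward; lengths in m; the calibration is good to about 2 mm. A picture is of the moment at which its call begins: read the wrist's pose just before it. camera_info takes no time and is no camera call.
A pose or a line that the arm cannot do raises env.PlanningError and nothing moves.
- workorder.finish_job(): hands the job in, once; it reports no verdict.
Trained networks look in the newest picture that a camera, given by its name, has taken for a name from the list of things; names that differ only in an ending like _2 or _b are one class to them, and where a whole thing is asked for, a point or a joint stands for the part that bears it (a point fixed in the world has none). Each returns a list of dicts, best first, with "score" (0 to 1); they miss things now and then, are a little off and sometimes report something else, mostly with a low value. They report only what shows in the picture. A call takes as long as a camera call.
- search_frame(camera, name): "at" ([x, y, z] in m, in world coordinates, good to about 4 mm: the middle of the surface that is visible of it).
- tip_of(camera, name): "at" ([x, y, z] in m, in world coordinates, good to about 4 mm: a listed point, or the origin of a listed thing).
The state is a dict: "t": time; "joint_positions": joint angles; "joint_velocities": joint speeds; "tau": joint torques, N m; "ee_pos": TCP position; "tcp_rot": TCP orientation; "wrist_force": force on the tool from outside, world axes, zero at the start; "moment": the same for the moment, N m; "gripper_width": finger opening in m.
Only numpy, scipy, OpenCV 4.12 (cv2) and the standard library are available. Lean on these libraries where they do the work, as an engineer would, in place of code of your own. Each camera call takes 0.05 s, during which the arm holds its last target.

## Working session

There is one attempt and no reset: what is moved stays moved. The work goes in short steps, each a Python script; the robot and the scene stay as the last script left them, time stands still between calls to the robot, and variables do not carry over. Pictures are saved under pics/ and viewed, and the job is handed in when it is done.

```bash
ls; mkdir -p pics
python3 - <<'E'
from station import *
import cv2,numpy as np
s=env.sense();print(s['t'],s['ee_pos'],s['tcp_rot'],s['gripper_width'])
for c in ['side','top','wrist']:
    im,d=viewer.read_camera(c);cv2.imwrite(f'pics/{c}0.png',im[:,:,::-1]);np.save(f'pics/{c}0d.npy',d)
    i=viewer.camera_info(c);print(c,{k:np.round(np.array(v),4).tolist() for k,v in i.items()})
for c in ['side','top']:
    for n in ['cover_center','cover_hole1','cover_hole2','joint_face','tapped_hole1','tapped_hole2','die','housing','screw_tin','hammer','screwdriver','offcut']:
        print(c,n,[(np.round(r['at'],4).tolist(),round(r['score'],2)) for r in tip_of(c,n)[:4]])
print(env.sense()['t'])
E
```

```text
pics
0.0 [ 0.29161711 -0.58026508  0.21365678] [[-8.93486027e-01 -9.08006676e-04  4.49090075e-01]
 [-4.49090968e-01  1.47819841e-03 -8.93484816e-01]
 [ 1.47445942e-04 -9.99998495e-01 -1.72852722e-03]] 0.09187175968618946
side {'intrinsics': [[374.2247, 0.0, 258.6133], [0.0, 374.2247, 190.3861], [0.0, 0.0, 1.0]], 'dist_coeffs': [-0.126, 0.0, 0.0, 0.0, 0.0], 'eye': [0.4858, 0.6861, 0.6654], 'rotation': [[-0.995, 0.0706, -0.0713], [-0.0999, -0.6317, 0.7688], [0.0092, 0.772, 0.6355]]}
top {'intrinsics': [[350.9784, 0.0, 259.7857], [0.0, 350.9784, 194.5645], [0.0, 0.0, 1.0]], 'dist_coeffs': [0.0288, 0.0, 0.0, 0.0, 0.0], 'eye': [0.5152, -0.0147, 0.8407], 'rotation': [[0.0162, 0.9967, -0.08], [-0.9996, 0.018, 0.021], [0.0224, 0.0797, 0.9966]]}
wrist {'intrinsics': [[345.5556, 0.0, 252.9385], [0.0, 345.5556, 185.4572], [0.0, 0.0, 1.0]], 'dist_coeffs': [-0.0654, 0.0, 0.0, 0.0, 0.0], 'T_tool_cam': [[0.0001, -0.958, -0.2866, -0.0805], [0.0004, 0.2866, -0.958, -0.1692], [1.0, -0.0001, 0.0004, 0.0004], [0.0, 0.0, 0.0, 1.0]]}
side cover_center [([0.518, 0.2649, 0.0745], 0.75)]
side cover_hole1 [([
[... 868 characters left out ...]
.0541], 0.76)]
top joint_face [([0.4888, -0.2808, 0.0996], 0.81)]
top tapped_hole1 [([0.4304, -0.2905, 0.1029], 0.81), ([0.5497, -0.2599, 0.1039], 0.6), ([0.7239, 0.1772, -0.0021], 0.27)]
top tapped_hole2 [([0.4304, -0.2905, 0.1029], 0.81), ([0.5497, -0.2599, 0.1039], 0.6), ([0.7239, 0.1772, -0.0021], 0.27)]
top die [([0.524, 0.2652, 0.0024], 0.76)]
top housing [([0.4895, -0.2751, -0.0036], 0.92), ([0.4633, 0.2516, 0.0546], 0.69)]
top screw_tin [([0.4199, 0.0155, -0.003], 0.87)]
top hammer [([0.7216, -0.1706, 0.0025], 0.72)]
top screwdriver [([0.5797, 0.2758, 0.0523], 0.7), ([0.7207, 0.1754, -0.0036], 0.58)]
top offcut [([0.7225, -0.1701, 0.0009], 0.72), ([0.5435, 0.0099, 0.0026], 0.7)]
1.35
```

View pics/top0.png

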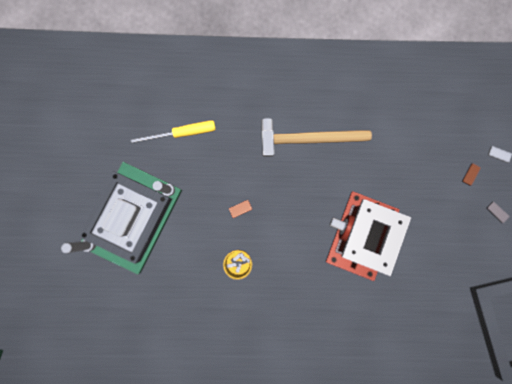

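View pics/side0.png

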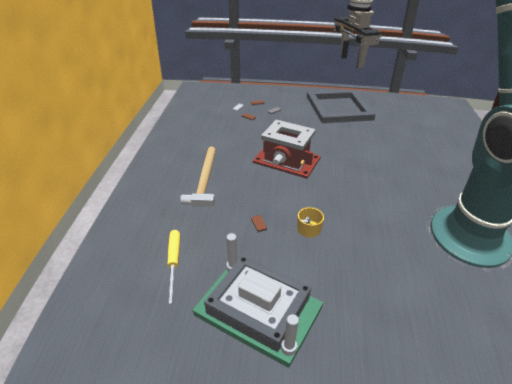

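View pics/wrist0.png

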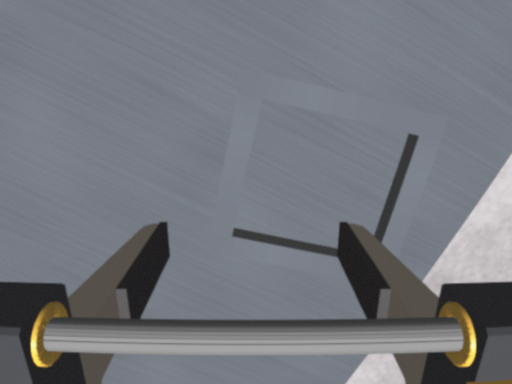

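The top picture shows the die and cover around pixel (130,218), with the housing face around (377,237). Next I'll look at each one with the wrist camera.

```bash
cat > h.py <<'E'
from station import *
import cv2,numpy as np
def R(yaw):
    c,s=np.cos(yaw),np.sin(yaw); return np.array([[c,0,-s],[s,0,c],[0,-1,0.]])
def cam(name,s=None):
    i=viewer.camera_info(name);K=np.array(i['intrinsics']);D=np.array(i['dist_coeffs'])
    if name=='wrist':
        T=np.eye(4);T[:3,:3]=s['tcp_rot'];T[:3,3]=s['ee_pos'];T=T@np.array(i['T_tool_cam'])
        return K,D,T[:3,3],T[:3,:3]
    return K,D,np.array(i['eye']),np.array(i['rotation'])
def rays(c,px):
    K,D,e,Rc=c
    u=cv2.undistortPoints(np.array(px,float).reshape(-1,1,2),K,D).reshape(-1,2)
    return np.c_[u[:,0],-u[:,1],-np.ones(len(u))]@Rc.T
def onplane(c,px,z):
    r=rays(c,px);e=c[2];return e+r*((z-e[2])/r[:,2])[:,None]
def proj(c,P):
    K,D,e,Rc=c
    q=(np.atleast_2d(P)-e)@Rc; q=q*[1,-1,-1]
    return cv2.projectPoints(q,np.zeros(3),np.zeros(3),K,D)[0].reshape(-1,2)
def snap(name,tag):
    s=env.sense();im,d=viewer.read_camera(name)
    cv2.imwrite(f'pics/{tag}.png',im[:,:,::-1]);np.savez(f'pics/{tag}.npz',im=im,d=d,ee_pos=s['ee_pos'],tcp_rot=s['tcp_rot'])
    return cam(name,s),im,d
def load(name,tag):
    z=np.load(f'pics/{tag}.npz');return cam(name,z),z['im'],z['d']
E
python3 - <<'E'
from h import *
y=np.deg2rad(-20);x=np.array([np.cos(y),np.sin(y),0])
c=np.array([.489,-.277,0])
env.reach(c+x*.03+[0,0,.25],R(y));s=env.sense();print(s['t'],s['joint_positions'],s['ee_pos'])
snap('wrist','h1')
for n in ['joint_face','tapped_hole1','tapped_hole2']:
  print(n,[(np.round(r['at'],4).tolist(),round(r['score'],2)) for r in tip_of('wrist',n)[:4]])
env.movel(c+x*.05+[0,0,.31],R(y));snap('wrist','h2')
print(env.sense()['t'])
E
```

```text
2.7417 [ 0.89952761  0.40589823 -0.58191177  1.68365115  0.24358304  1.12541395
  1.46805052] [ 0.51659872 -0.28848454  0.24977656]
joint_face [([0.4891, -0.2793, 0.1059], 0.58)]
tapped_hole1 [([0.5463, -0.2642, 0.1027], 0.97), ([0.4333, -0.2972, 0.0996], 0.72)]
tapped_hole2 [([0.5463, -0.2642, 0.1027], 0.97), ([0.4333, -0.2972, 0.0996], 0.72)]
3.5667
```

View pics/h1.png

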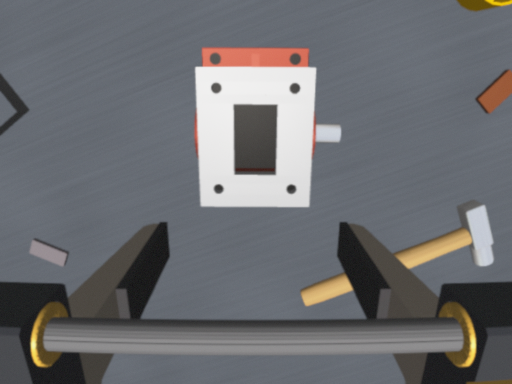

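View pics/h2.png

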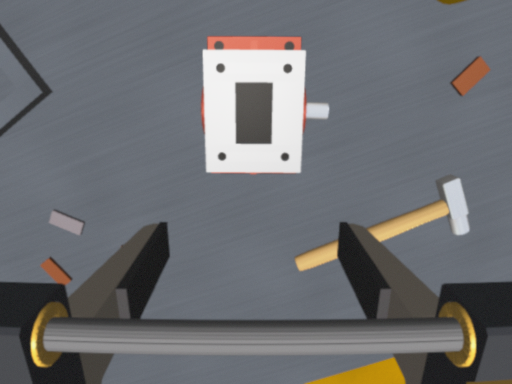

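Both views show the white joint face clearly. The tapped holes in h1 are near (216,88), (295,88), (219,189) and (291,189). I'll take the hole centroids and fit the pose from both views, with height free.

```bash
cat >> h.py <<'E'
from scipy.optimize import least_squares
HOL=np.array([[47,35],[47,-35],[-47,35],[-47,-35]])/1e3
def holes(im,face_guess_px,thr=110,rad=9,win=8):
    g=im.min(2).astype(np.uint8) if False else cv2.cvtColor(im,cv2.COLOR_RGB2GRAY)
    out=[]
    for u,v in face_guess_px:
        u0,v0=int(round(u)),int(round(v));best=None
        p=cv2.getRectSubPix(g,(2*win+1,2*win+1),(u0,v0)).astype(float)
        hi=np.percentile(p,80);w=np.clip((hi-p)/(hi-p.min()+1e-6)-.3,0,None)
        m=(w>0).astype(np.uint8);n,l,st,ce=cv2.connectedComponentsWithStats(m)
        k=1+np.argmin([np.hypot(*(ce[j]-win))-0.02*st[j,4] for j in range(1,n)])
        ww=w*(l==k);yy,xx=np.mgrid[:2*win+1,:2*win+1]
        out.append([u0-win+(ww*xx).sum()/ww.sum(),v0-win+(ww*yy).sum()/ww.sum(),st[k,4]])
    return np.array(out)
def pts(p,H=HOL):
    c,s=np.cos(p[3]),np.sin(p[3]);return np.c_[H@np.array([[c,s],[-s,c]])+p[:2],np.full(len(H),p[2])]
def fit(views,p0,zfix=None):
    def f(p):
        p=np.array(p); 
        if zfix is not None:p=np.r_[p[:2],zfix,p[3]]
        return np.concatenate([(proj(c,pts(p,H))-u).ravel() for c,u,H in views])
    r=least_squares(f,p0,x_scale=[.01,.01,.01,.1]);p=r.x
    if zfix is not None:p[2]=zfix
    return p,f(p)
E
python3 - <<'E'
from h import *
p0=np.array([.489,-.277,.102,np.deg2rad(-20)]);V=[]
for t in ['h1','h2']:
    c,im,d=load('wrist',t)
    g=proj(c,pts(p0)); 
    h=holes(im,g,win=9); h=holes(im,h[:,:2],win=7);print(np.round(g,1).tolist(),np.round(h,1).tolist())
    V.append((c,h[:,:2],HOL))
    p,r=fit(V[-1:],p0);print(np.round(p,4),np.rad2deg(p[3]),np.abs(r).max(), fit(V[-1:],p0,.102)[0])
p,r=fit(V,p0);print('both',np.round(p,4),np.rad2deg(p[3]),np.round(r,2)); 
p,r=fit(V,p0,.102);print('z102',np.round(p,4),np.rad2deg(p[3]),np.abs(r).max())
# depth check: face height
for c,t in[(V[0][0],'h1')]:
    d=np.load('pics/h1.npz')['d'];
    for px in[(225,140),(290,140),(256,190)]:
        r=rays(c,[px])[0];print((c[2]+r*d[px[1],px[0]]))
E
```

```text
[[291.7, 189.3], [218.8, 189.5], [294.5, 88.2], [215.7, 88.4]] [[290.9, 188.6, 78.0], [218.2, 188.4, 78.0], [294.5, 87.8, 95.0], [215.7, 87.5, 92.0]]
[ 0.4884 -0.2771  0.101  -0.3557] -20.38176971743819 0.13504846168666518 [ 0.48823503 -0.27709782  0.102      -0.35572786]
[[285.2, 156.8], [222.2, 156.8], [287.4, 68.3], [220.1, 68.3]] [[284.6, 156.4, 58.0], [221.6, 156.0, 58.0], [287.3, 68.0, 71.0], [220.0, 67.5, 72.0]]
[ 0.4883 -0.2772  0.1014 -0.3557] -20.382766765927702 0.04575965211932953 [ 0.48826739 -0.27715008  0.102      -0.35574637]
both [ 0.4883 -0.2771  0.1011 -0.3557] -20.382264753920563 [ 0.    0.11 -0.02  0.05 -0.13 -0.09  0.08 -0.08 -0.01  0.    0.05 -0.02
 -0.05  0.01  0.09  0.02]
z102 [ 0.4882 -0.2771  0.102  -0.3557] -20.382219369437983 0.29006589683004336
[ 0.44054219 -0.26105954  0.41904798]
[ 0.49956368 -0.24657567  0.1011429 ]
[ 0.53416985 -0.29266803  0.10135761]
```

The fit is very consistent: the face is at (0.4883, -0.2771), yaw -20.4°, and height 0.101 against the stated 0.102. Now the cover.

Run:
```python
from h import *
y=np.deg2rad(-26.5);x=np.array([np.cos(y),np.sin(y),0])
c=np.array([.522,.266,0])
q=solver.inverse_kinematics(c+x*.03+[0,0,.25],R(y));print(q)
env.reach(c+x*.05+[0,0,.27],R(y));s=env.sense();print(s['t'],s['joint_positions'],s['ee_pos'])
snap('wrist','d1')
for n in ['cover_center','cover_hole1','die']:
  print(n,[(np.round(r['at'],4).tolist(),round(r['score'],2)) for r in tip_of('wrist',n)[:4]])
env.movel(c+x*.03+[0,0,.21],R(y));snap('wrist','d2')
print(env.sense()['t'])
```

```text
[ 0.19329804  0.54744519 -0.95513767  1.63817614  0.47236092  1.20531561
  0.24201446]
5.5167 [ 0.18733249  0.53671547 -0.91921227  1.58427133  0.44435845  1.24373672
  0.29672384] [0.56745608 0.24234575 0.26985482]
cover_center [([0.5235, 0.2681, 0.0744], 0.84)]
cover_hole1 [([0.5811, 0.2787, 0.0532], 0.95), ([0.465, 0.2536, 0.0483], 0.69)]
die []
6.3417
```

View pics/d1.png

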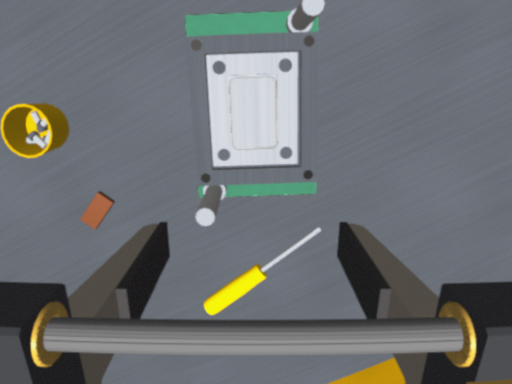

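View pics/d2.png

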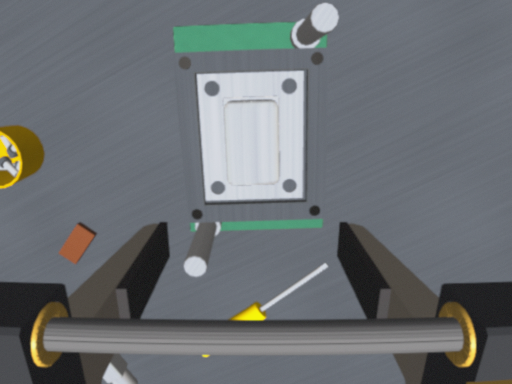

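The cover shows clearly in both views. Its holes in d1 are at (219,68), (285,65), (224,155) and (286,153).

Run:
```python
from h import *
p0=np.array([.5232,.266,.057,np.deg2rad(-27)]);V=[]
for t in ['d1','d2']:
    c,im,d=load('wrist',t)
    g=proj(c,pts(p0)); 
    h=holes(im,g,win=10); h=holes(im,h[:,:2],win=8);print(np.round(g,1).tolist(),np.round(h,1).tolist())
    V.append((c,h[:,:2],HOL))
    p,r=fit(V[-1:],p0);print(np.round(p,4),np.rad2deg(p[3]),np.abs(r).max(), fit(V[-1:],p0,.057)[0])
p,r=fit(V,p0);print('both',np.round(p,4),np.rad2deg(p[3]),np.round(r,2)); 
p,r=fit(V,p0,.0555);print('z fix',np.round(p,4),np.rad2deg(p[3]),np.abs(r).max())
for P in pts(p*1,np.array([[0,0],[.02,.01],[-.02,.01],[.02,-.01],[0,.035],[0,-.035],[.045,0]]))+[[0,0,.038]]*4+[[0,0,0]]*3:
    u=proj(c,P)[0].round().astype(int);r=rays(c,[u])[0];dd=d[u[1],u[0]]
    print(u,dd,c[2]+r*dd)
```

```text
[[285.7, 155.1], [223.5, 154.7], [288.5, 67.7], [222.2, 67.2]] [[285.6, 152.4, 125.0], [223.5, 154.3, 125.0], [285.0, 64.8, 152.0], [218.7, 67.1, 150.0]]
[ 0.5209  0.265   0.0563 -0.4326] -24.786948867389494 0.03628628501184039 [ 0.52089994  0.26500459  0.057      -0.43261343]
[[289.2, 188.3], [217.6, 187.7], [293.0, 89.0], [215.6, 88.3]] [[289.1, 185.2, 162.0], [217.5, 187.3, 158.0], [288.9, 85.6, 193.0], [211.5, 88.0, 191.0]]
[ 0.5209  0.265   0.0565 -0.4327] -24.789383725694133 0.04569677802044225 [ 0.52084056  0.2650257   0.057      -0.43265695]
both [ 0.5209  0.265   0.0564 -0.4326] -24.788318515808783 [ 0.04  0.01 -0.04 -0.01 -0.03 -0.01  0.01 -0.03 -0.02  0.04  0.04 -0.02
 -0.03 -0.    0.02  0.01]
z fix [ 0.521   0.2649  0.0555 -0.4326] -24.78829045047755 0.19985156943306492Traceback (most recent call last):
  File "<stdin>", line 11, in <module>
ValueError: operands could not be broadcast together with shapes (7,3) (4,3)
```

Run:
```python
from h import *
y=-.4326;c=np.array([.5209,.2650,0])
env.reach(c+[0,0,.14],R(y));env.movel(c+[0,0,.069],R(y),rate=.08)
s=env.sense();print(s['t'],s['ee_pos'],s['tcp_rot'][:,0],s['tcp_rot'][:,1],s['wrist_force'])
effector.grasp(45);s=env.sense();print(s['t'],s['gripper_width'],s['ee_pos'],s['wrist_force'])
env.movel(c+[0,0,.084],R(y),rate=.06);s=env.sense();print(s['t'],s['gripper_width'],s['ee_pos'],s['wrist_force'],s['moment'])
```

```text
7.7917 [0.52118353 0.26535852 0.06944142] [ 9.07948363e-01 -4.19081840e-01  4.26886251e-04] [ 7.03109737e-04  5.04677661e-04 -9.99999625e-01] [0.22234283 0.14411712 0.54129715]
8.55 0.04580786856286908 [0.52104022 0.26516497 0.06908045] [ 1.19895478  0.45919974 -0.91559955]
8.95 0.04580117762108127 [0.52071607 0.26429343 0.08405038] [ 0.22615107 -0.46591301 -5.05729104] [ 0.01079633 -0.1040006  -0.00637032]
```

The grasp held: the width is 45.8 mm and the load is about 5 N, which is the cover's weight with no jamming. I'll finish the lift and look at the cover in the hand.

Run:
```python
from h import *
y=-.4326;c=np.array([.5209,.2650,0])
env.movel(c+[0,0,.20],R(y),rate=.1);s=env.sense();print(s['t'],s['gripper_width'],s['ee_pos'],s['wrist_force'],s['moment'])
snap('wrist','l1')
q=solver.inverse_kinematics([.4883,-.2771,.22],R(-.3557));print(q)
```

```text
10.2583 0.04574984385955691 [0.52051654 0.26465334 0.19921182] [-0.06970985  1.07844547 -4.21949054] [ 0.01781894 -0.08443439  0.00556223]
[ 1.16159089  0.48664111 -0.92425058  1.77418872  0.43239588  1.0990198
  1.30589241]
```

View pics/l1.png

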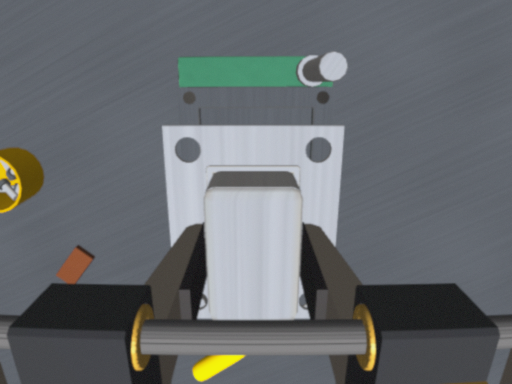

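The cover's far holes show at (188,149) and (318,149); the near pair is mostly hidden behind the fingers. I'll check its tilt using the depth image.

```bash
cat >> h.py <<'E'
def world(c,d,mask=None):
    v,u=np.nonzero(d>0) if mask is None else np.nonzero(mask&(d>0))
    px=np.c_[u,v];r=rays(c,px);return px,c[2]+r*d[v,u][:,None]
def plane(P):
    A=np.c_[P[:,:2]-P[:,:2].mean(0),np.ones(len(P))]
    k=np.ones(len(P),bool)
    for _ in range(4):
        x=np.linalg.lstsq(A[k],P[k,2],rcond=None)[0];r=P[:,2]-A@x;k=abs(r)<max(2*np.std(r[k]),1e-4)
    return x,np.std(r[k])
def level(c,d,s_pos,rot,ytool):
    m=np.zeros(d.shape,bool);out=[]
    px,P=world(c,d)
    T=(P-s_pos)@rot  # tool coords
    for nm,lo,hi,xr,zr in [('top',-.032,-.018,(-.033,.03),.02),('flange',.006,.018,(-.058,-.038),.046)]:
        k=(T[:,1]>lo)&(T[:,1]<hi)&(T[:,0]>xr[0])&(T[:,0]<xr[1])&(abs(T[:,2])<zr)
        q=T[k];Q=np.c_[q[:,0],q[:,2],q[:,1]];x,s=plane(Q)
        print(nm,k.sum(),'tool y',round(x[2]*1e3,2),'tilt deg along x',np.rad2deg(x[0]).round(2),'along z',np.rad2deg(x[1]).round(2),'sd',s, 'xrange',q[:,0].min(),q[:,0].max())
E
python3 - <<'E'
from h import *
z=np.load('pics/l1.npz');c,im,d=load('wrist','l1')
level(c,d,z['ee_pos'],z['tcp_rot'],0)
g=(HOL[2:]);P=np.c_[g[:,0],np.full(2,.012),g[:,1]]@z['tcp_rot'].T+z['ee_pos']
u=proj(c,P);h=holes(im,u,win=16);h=holes(im,h[:,:2],win=16);print(u.round(1),h.round(1))
w=onplane(c,h[:,:2],P[0,2]);print(((w-z['ee_pos'])@z['tcp_rot']*1e3).round(2))
E
```

```text
top 10146 tool y -23.91 tilt deg along x -0.02 along z 0.25 sd 0.0004627829474072415 xrange -0.032993550312106726 0.029991487137460277
flange 5431 tool y 12.99 tilt deg along x 0.21 along z 0.06 sd 0.0004896028038673872 xrange -0.057951557679702836 -0.03800186261952063
[[319.9 149.5]
 [188.5 149.5]] [[318.  149.5 532. ]
 [187.2 149.6 541. ]]
[[-46.97  12.    33.94]
 [-46.94  12.08 -35.71]]
```

The cover is level, within about 0.2°. I'll carry it over and stop high above the housing first.

Run:
```python
from h import *
y=-.3557;f=np.array([.4883,-.2771,0]);zt=R(y)[:,2]
t=f+zt*.0009
env.reach(t+[0,0,.23],R(y));env.movel(t+[0,0,.165],R(y),rate=.08);env.pause(.3)
s=env.sense();print(s['t'],s['gripper_width'],s['ee_pos']-t,np.round(s['tcp_rot'],4).tolist(),s['wrist_force'])
snap('wrist','a1');snap('side','a1s');snap('top','a1t')
```

```text
13.5333 0.04541466362082041 [ 1.41937439e-04 -1.46499767e-04  1.65342856e-01] [[0.9374, 0.0005, 0.3483], [-0.3483, -0.0005, 0.9374], [0.0006, -1.0, -0.0003]] [-0.97389721  0.33962696 -5.3415098 ]
```

View pics/a1.png

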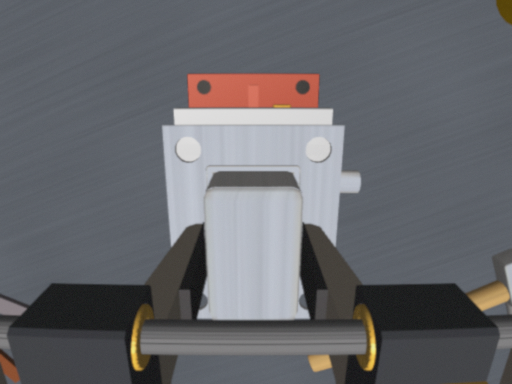

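View pics/a1s.png

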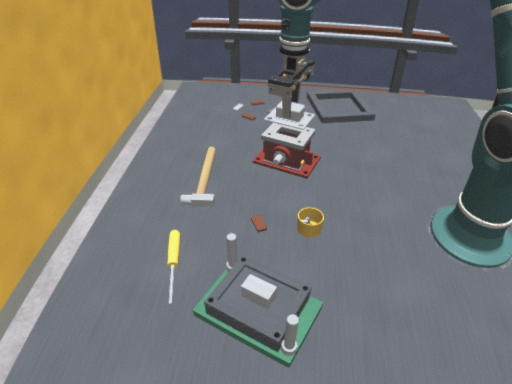

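View pics/a1t.png

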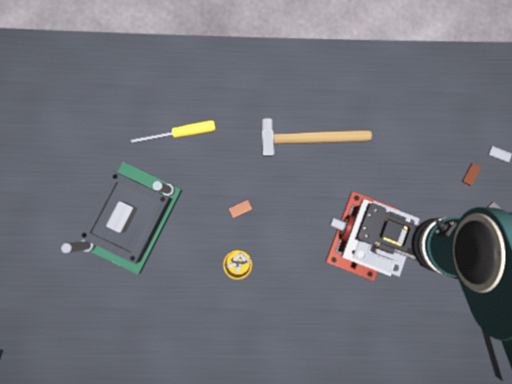

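The cover sits over the housing. The bright face shows through the cover's holes at (189,149) and (318,149), and there is still about 48 mm of clearance. I'll lower it slowly.

Run:
```python
from h import *
y=-.3557;f=np.array([.4883,-.2771,0]);zt=R(y)[:,2]
t=f+zt*.0009
env.movel(t+[0,0,.132],R(y),rate=.04);env.pause(.3)
s=env.sense();print(s['t'],s['gripper_width'],s['ee_pos']-t,np.round(s['tcp_rot'],4).tolist(),s['wrist_force'])
c,im,d=snap('wrist','b1');snap('side','b1s');
level(c,d,s['ee_pos'],s['tcp_rot'],0)
cv2.imwrite('pics/b1z.png',cv2.resize(im[60:330,150:360,::-1],None,fx=2.2,fy=2.2,interpolation=cv2.INTER_CUBIC))
c,im,d=load('side','b1s')
cv2.imwrite('pics/b1sz.png',cv2.resize(im[80:180,240:340,::-1],None,fx=6,fy=6,interpolation=cv2.INTER_CUBIC))
```

```text
14.9583 0.04610806281424736 [ 8.00643810e-05 -9.80931107e-05  1.32189849e-01] [[0.9374, 0.0003, 0.3483], [-0.3483, -0.0003, 0.9374], [0.0003, -1.0, -0.0002]] [-0.18843719 -0.20373607 -4.46533503]
top 10138 tool y -23.93 tilt deg along x -0.01 along z 0.27 sd 0.0004702036925640525 xrange -0.0329997684615824 0.02999408093413251
flange 5465 tool y 12.94 tilt deg along x 0.11 along z 0.05 sd 0.00048721867167826616 xrange -0.05797859875687657 -0.03800192376146305
```

View pics/b1z.png

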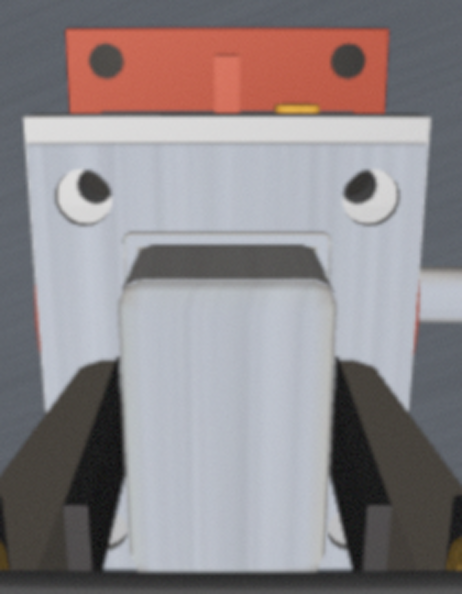

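View pics/b1sz.png

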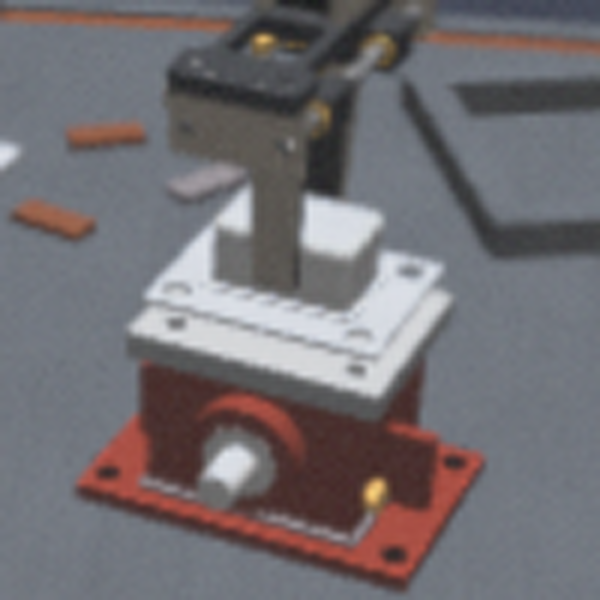

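Through the cover's holes the tapped holes show symmetrically left and right; their offset in the image is the expected parallax. I'll fit that view numerically.

Run:
```python
from h import *
z=np.load('pics/b1.npz');pos,rot=z['ee_pos'],z['tcp_rot'];c,im,d=load('wrist','b1')
g=cv2.cvtColor(im,cv2.COLOR_RGB2GRAY).astype(float)
# per hole: pixel windows
HT=HOL[2:]  # tool x=-47, tool z=+-35
def at(px,ty): # px -> tool x,z at tool y
    r=rays(c,px)@rot; e=(c[2]-pos)@rot; k=(ty-e[1])/r[:,1]; q=e+r*k[:,None]; return q[:,[0,2]]
dark=[];
for u0 in [(188,149),(318,149)]:
    yy,xx=np.mgrid[u0[1]-17:u0[1]+18,u0[0]-17:u0[0]+18];px=np.c_[xx.ravel(),yy.ravel()];v=g[px[:,1],px[:,0]]
    dark.append((px,v))
    print(np.percentile(v,[2,10,50,90,98]))
sg=lambda x:1/(1+np.exp(-np.clip(x/.0003,-30,30)))
for ytop,yund,yface in [(.0125,.0155,.0305),(.0128,.0158,.0308),(.012,.015,.030)]:
    def f(p):
        out=[]
        for (px,v) in dark:
            a,b,e=at(px,ytop),at(px,yund),at(px,yface); sgn=1 if a[:,1].mean()>0 else -1
            cc=p[:2]+[-.047,sgn*.035];fc=p[2:4]+[-.047,sgn*.035]
            inh=sg(.007-np.hypot(*(a-cc).T))*sg(.007-np.hypot(*(b-cc).T)); inT=sg(.005-np.hypot(*(e-fc).T))
            m=p[4]*(1-inh)+inh*(p[5]*(1-inT)+p[6]*inT); out.append(m-v)
        return np.concatenate(out)
    r=least_squares(f,[0,-.0009,0,-.0009,195,225,60],x_scale=[.001]*4+[10]*3)
    print((r.x[:4]*1e3).round(2),r.x[4:].round(),np.std(r.fun),'cover-face mm',((r.x[:2]-r.x[2:4])*1e3).round(2))
```

```text
[ 61.   84.8 188.  214.  219. ]
[ 52.   83.4 188.  208.  212. ]
[-0.08 -0.74 -0.09 -0.77] [185. 212.  68.] 12.75755682958664 cover-face mm [0.02 0.03]
[ 0.01 -0.74 -0.05 -0.78] [185. 212.  67.] 12.297735653388253 cover-face mm [0.05 0.03]
[-0.22 -0.74 -0.17 -0.77] [185. 212.  69.] 13.65085955894566 cover-face mm [-0.05  0.03]
```

The wrist view has the holes matched to within 0.1 mm. I'll check the gap and position independently, using wrist depth and the side camera.

Run:
```python
from h import *
z=np.load('pics/b1.npz');pos,rot=z['ee_pos'],z['tcp_rot'];c,im,d=load('wrist','b1')
px,P=world(c,d);T=(P-pos)@rot
k=(T[:,1]>.022)&(T[:,1]<.04)&(T[:,0]<-.0605)&(T[:,0]>-.066)&(abs(T[:,2])<.05);print('face strip tool y',np.median(T[k,1]),k.sum())
# side camera
c,im,d=load('side','b1s')
for nm,zz in [('cover',pos[2]-.012),('face',.102)]:
    C=np.c_[np.c_[HOL[:,0],np.zeros(4),HOL[:,1]]@rot.T+pos]; C[:,2]=zz
    u=proj(c,C);print(nm,u.round(1).tolist())
cv2.imwrite('pics/x.png',0*im)
o=cv2.resize(im[80:180,240:340,::-1],None,fx=6,fy=6,interpolation=cv2.INTER_CUBIC)
for zz,col in [(pos[2]-.012,(0,0,255)),(.102,(0,200,0))]:
    C=np.c_[HOL[:,0],np.zeros(4),HOL[:,1]]@rot.T+pos;C[:,2]=zz
    for u in proj(c,C): cv2.circle(o,(int((u[0]-240+.5)*6),int((u[1]-80+.5)*6)),3,col,-1)
cv2.imwrite('pics/b1so.png',o)
```

```text
face strip tool y 0.031176106284465117 1567
cover [[269.2, 127.8], [278.9, 117.5], [299.6, 135.6], [308.2, 124.6]]
face [[269.1, 133.3], [278.7, 122.8], [299.1, 141.1], [307.6, 130.0]]
```

View pics/b1so.png

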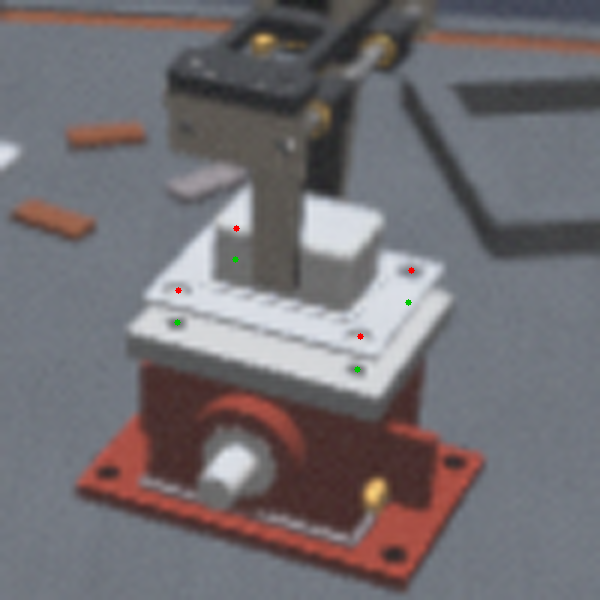

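The side view agrees: the predicted cover and tapped-hole centres fall on the visible holes. The gap is 31.2 - 12.95 - 3 ≈ 15.2 mm. I'll confirm it is still and hand in.

Run:
```python
from h import *
env.pause(.3);s=env.sense();print(s['t'],s['ee_pos'],np.abs(s['joint_velocities']).max(),s['gripper_width'],s['wrist_force'])
workorder.finish_job()
```

```text
15.3583 [ 0.48860439 -0.27626793  0.13200567] 0.001519557733210906 0.0457936095476379 [ 0.2897765   0.69776536 -4.80488286]
the job is handed in; nothing more can be done
```

I lifted the cover straight out of the die and carried it high over the table. It is now held level in the gripper above the housing's joint face, and I handed the job in at 15.4 s.

Last checks:
- **Hole alignment:** the wrist camera, looking through the cover's two far holes, shows them lined up with the tapped holes to about 0.1 mm. The other two holes were hidden behind the fingers in that view. In the side camera, the predicted hole positions fell on the holes that could be seen.
- **Gap:** about 15.2 mm between the cover's underside and the joint face.
- **Level:** tilt is 0.3° or less.
- **Hold:** the arm is still and the grip width is steady at 45.8 mm. The wrist feels only the cover's weight, about 4.8 N, so it is touching nothing else.

I kept clear of the tin, screwdriver, hammer and offcut; I didn't measure them again at the end.

The only disagreement was small: the wrist camera reads heights about 1 mm low, and its view of the cover in the gripper is about 0.8 mm to one side. Both look like camera calibration error. I set the final position from wrist-camera readings of both the cover and the housing, so it largely cancels.

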